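Carry on the crosswise drying stack of drawer dividers

ROBOT

A 6-joint arm with a two-finger parallel gripper is mounted at the origin on the work surface. World frame = base frame: x ahead of the robot, y to its left, z up, the work surface at z = 0. Lengths are in m, angles in degrees, forces in N, time in s.
With the tool pointing down it reaches from about 0.375 to 0.9 m from the base axis. Payload 3.1 kg.
Tool frame: the origin (TCP) lies on the centre line of the jaws, within the pads' length; the fingertips stand 14 mm ahead of it and the grasp point (between the pads) lies 5 mm behind it (tip_reach is the distance from the TCP to the fingertips, in m); z points along the fingers, y is the line along which they close (so a half turn about z gives the same grasp; the last joint's range is limited). The gripper opens to 87 mm and grips with 3 to 60 N. Pads are 19 mm wide; open, the fingers measure 117 mm over their backs; the gripper's body (75 mm by 190 mm) begins 51 mm behind the grasp point.
Start: joints at [-75.716, 30.224, 82.088, -0, 67.689, -10.227], TCP at [0.259, -0.569, 0.237] pointing down, gripper open.
Joint ranges: [-176.69, 176.69], [-43.24, 126.21], [12.49, 139.97], [-82, 262], [0, 151.66], [-163.58, 163.58]. Speed limits (degrees/s): [159.86, 159.86, 180, 180, 180, 180].

INTERFACE

Orientations are given as [roll, pitch, yaw] about the fixed x, y, z axes, in that order (R = Rz(yaw) Ry(pitch) Rx(roll)).
In Python, from plant import get_state, grab_frame, camera_model, close_job, recognise, regions_of, mark_of, tip_reach gives the robot as it stands.
- The arm moves only by the tool move_arm, never from a script. Its argument "targets" is one flat list of numbers, 5 for each row, row after row: the shift along the tool's x, y, z in m, then the turn about the tool's z in degrees, then the finger opening in m, from 0 to 0.087. In form: [dx, dy, dz, spin, jaw, dx, dy, dz, spin, jaw, ...]. A call has 1 to 8 rows; each row is the pose to reach, as a shift and turn from the pose commanded when the call began, along the tool's axes at that moment; what a row does not reach only later rows make up. A row lasts 1/8 s, in which the tool goes at most 62.5 mm and 10.7 degrees, less where a joint would pass 70% of its speed; a pose out of reach is approached as far as the arm can. A call with a gripper value outside its range is refused whole. The fingers move at their own pace and stop on an object; the grip force is fixed at half the most. Time passes only in rows, so rows that repeat a pose let the fingers close. It gives the time, the measured TCP pose, the force, the opening and the grip force at its end, in the units of the state.
- get_state(): the state, without advancing time (a new reading comes with each control period).
- grab_frame(name): name is "scene" or "top" or "wrist"; returns (picture, depth): 384x512x3 uint8, blue, green, red; 384x512 float32, m along the optical axis (not along the pixel's ray), 0 where there is no reading.
- camera_model(name): a dict with "fx", "fy", "cx", "cy" (pixels), "k1" (the pictures are not rectified: a ray, as slopes to the right and down, at radius r is drawn at 1 + k1 r^2 times it, then the intrinsics apply), "R" (3x3) and "t" (3): a world point X has camera coordinates R X + t; the wrist camera has in their place "T_tool_cam" (4x4, takes a point from camera to tool coordinates, whose origin is the TCP and whose axes are the flange's). Camera axes: x right, y down, z forward; pixel columns grow to the right and rows downward; lengths in m; the calibration is good to about 2 mm. A picture is of the moment at which its call begins: read the wrist's pose just before it. camera_model takes no time and is no camera call.
- close_job(): hands the job in; it is judged then, once.
Trained networks look in the newest picture that a camera, given by its name, has taken for a name from the list of things; names that differ only in an ending like _2 or _b are one class to them, and where a whole thing is asked for, a point or a joint stands for the part that bears it (a point fixed in the world has none). Each returns a list of dicts, best first, with "p" (0 to 1); they miss things now and then, are a little off and sometimes report something else, mostly with a low value. They report only what shows in the picture. A call takes as long as a camera call. They do not tell look-alikes from the thing itself.
- recognise(label, camera): "xyz" ([x, y, z] in m, in world coordinates, good to about 4 mm: the middle of the surface that is visible of it).
- regions_of(label, camera): "pixels" (384x512 bool, what is visible of it).
- mark_of(label, camera): "xyz" ([x, y, z] in m, in world coordinates, good to about 4 mm: a listed point, or the origin of a listed thing).
The state is a dict: "clock": time; "joints": joint angles; "joint_velocities": joint speeds; "tau": joint torques, N m; "tcp_pos": TCP position; "eef_rot": TCP orientation; "contact_force": force on the tool from outside, world axes, zero at the start; "ft_torque": the same for the moment, N m; "grip_width": finger opening in m; "grip_force": force on a finger pad.
Only numpy, scipy, OpenCV 4.12 (cv2) and the standard library are available. Lean on these libraries where they do the work, as an engineer would, in place of code of your own. Each camera call takes 0.05 s, during which the arm holds its last target. There are 200 camera calls.

TASK

A drying stack of freshly oiled divider slats has been begun: its first slat already lies across the two bearers of the rack. Build it up to three layers with the five loose slats from the counter, like a log cabin: two parallel slats to a layer (the first slat's partner goes beside it on the side towards the middle of the rack), each layer square across the one below, every slat lying flat with about 1 cm of its ends standing out past the outer edges of the slats it crosses. Leave the first slat where it lies and disturb nothing else on the rack or the counter.

Things in the scene. Friction and masses are not known exactly. Their poses are not given: they have to be found in the camera images.
- rack: drying rack, fixed: plywood board 150 (its x) x 320 (its y) x 12 mm with two dark bearers along y, each 26 wide, centred at x = -42 and +42 mm, tops 30 mm above the counter. Origin at the centre of the board's underside, z up; turned up to 20 degrees. Its one end carries the first slat, the other a little wooden drawer; which is which varies.
- first_slat: oiled oak slat like the others, 130 x 26 x 14 mm, loose, lying across both bearers (x along its length, origin at the centre of its underside, 30 mm above the counter), about 100 mm from the rack's middle. Finished pairs are 84 mm apart (centre lines); its partner goes towards the rack's middle. Undersides of the layers: 30, 44, 58 mm.
- stack_a (a point): point 42 mm to the +y side of the first slat's origin, at the same height: the middle of the stack if it grows to that side
- stack_b (a point): point 42 mm to the -y side of the first slat's origin, at the same height: the middle of the stack if it grows to that side
- slat_1: oiled oak slat, mid brown, 130 x 26 x 14 mm (34 g nominal), lying flat; origin at the centre of its underside, x along its length, y across its width, z up. It lies on the counter to the left or right of the rack, among other things, turned up to 30 degrees from the y direction of the counter.
- slat_2: oiled oak slat, mid brown, 130 x 26 x 14 mm (34 g nominal), lying flat; origin at the centre of its underside, x along its length, y across its width, z up. It lies on the counter to the left or right of the rack, among other things, turned up to 30 degrees from the y direction of the counter.
- slat_3: oiled oak slat, mid brown, 130 x 26 x 14 mm (34 g nominal), lying flat; origin at the centre of its underside, x along its length, y across its width, z up. It lies on the counter to the left or right of the rack, among other things, turned up to 30 degrees from the y direction of the counter.
- slat_4: oiled oak slat, mid brown, 130 x 26 x 14 mm (34 g nominal), lying flat; origin at the centre of its underside, x along its length, y across its width, z up. It lies on the counter to the left or right of the rack, among other things; slat_5 lies across it, over its middle: take that one off first.
- slat_5: oiled oak slat, mid brown, 130 x 26 x 14 mm (34 g nominal), lying flat; origin at the centre of its underside, x along its length, y across its width, z up. It lies crosswise on top of slat_4, middle on middle, turned 35 to 57 degrees from it, its underside 14 mm above the counter.
- drawer: bystander: small oiled wooden drawer drying on the rack's bearers, 126 (x, with its front and knob) x 78 (y) x 50 mm, underside 30 mm above the counter, about 100 mm from the rack's middle at the end away from the first slat; origin at the centre of its underside, loose
- jar: bystander: upright jar of screws with a yellow lid, 50 mm across, 68 mm high, loose; origin at the centre of its underside
- spool: bystander: upright solder spool with blue flanges, 54 mm across, 48 mm high, loose; origin at the centre of its underside
- oil: bystander: upright amber bottle of wood oil with a red cap, 60 mm across, 150 mm high, loose, between the robot and the rack; origin at the centre of its underside
- meter: bystander: yellow and black multimeter lying on its back, 140 x 74 x 43 mm, loose, between the robot and the rack; origin at the centre of its underside
- screwdriver: bystander: red-handled screwdriver lying beyond the rack, 190 mm long, loose; origin below its middle
- tape: bystander: roll of blue tape lying flat beyond the rack on the left, 76 mm across, 24 mm high, loose; origin at the centre of its underside
- pliers: bystander: red-handled pliers lying flat beyond the rack on the right, 165 mm long, 18 mm high, loose; origin below their middle
Things that resemble listed ones, but are neither listed nor needed, are in the scene too. What is shaped like the slat_5 but blue or pink is not meant.

How it is judged:
By the outcome, as a careful person would: the job done as asked, in the order asked, and still so for the second after the job is handed in, with the robot touching nothing.
It also fails if it takes over 72 s, if anything falls off the work surface, if the arm or the gripper's body presses on something with over 40 N, if the wrist force passes 120 N, or if a joint passes its speed limit or range.

## Working session

There is one attempt and no reset: what is moved stays moved. The work goes in short steps, Python scripts to look and compute and a tool call to move; the robot and the scene stay as the last step left them, time stands still between calls to the robot, and variables do not carry over. Pictures are saved under pics/ and viewed, at most 10 in all, crops included, and the job is handed in when it is done.

Besides the shell and the picture viewer there is one more tool, called after ">>>" as name(argument=value, ...) on one line, values as JSON. move_arm: Moves the arm, as the interface text tells. Its arguments: {"type":"object","properties":{"targets":{"type":"array","items":{"type":"number"}}},"required":["targets"]}

```bash
ls; mkdir -p pics
python3 - <<'E'
from plant import *
import cv2, json
s=get_state(); print(s)
for n in ("scene","top"):
    p,d=grab_frame(n); cv2.imwrite(f"pics/{n}0.png",p)
    print(n,camera_model(n))
print(camera_model("wrist"))
E
```

```text
pics
{'clock': 0.0, 'joints': array([-7.57174639e+01,  3.02769233e+01,  8.21549597e+01,  3.11232783e-04,
        6.76901426e+01, -1.02274118e+01]), 'joint_velocities': array([-0.07378438,  0.07412092,  0.07362446, -0.05985468,  0.04874704,
       -0.07896125]), 'tau': array([ 2.65023664e-04, -4.40037704e+01, -1.76593834e+01,  6.33148011e-02,
        5.82917745e-02, -1.70504159e-04]), 'tcp_pos': array([ 0.2591353 , -0.56798602,  0.23560143]), 'eef_rot': array([-1.79879964e+02, -2.19494160e-02,  2.45098065e+01]), 'contact_force': array([-0.10943207, -0.50682466, -0.70109063]), 'ft_torque': array([ 0.02488156,  0.03448759, -0.01337398]), 'grip_force': 0.0, 'grip_width': 0.08732040912512123}
scene {'fx': 418.1590378097922, 'fy': 418.1590378097922, 'cx': 254.74753560579734, 'cy': 190.92447515186024, 'k1': -0.1324848443465738, 'R': array([[ 0.49373442,  0.86948011,  0.01518736],
       [ 0.72251774, -0.40043773, -0.56357585],
       [-0.4839364 ,  0.28922993, -0.8259247 ]]), 't': array([-0.18958679, -0.36219325,  1.55999429])}
top {'fx': 446.17145040243145, 'fy': 446.17145040243145, 'cx': 253.24244030092527, 'cy': 195.49763900717588, 'k1': -0.1609985284874935, 'R': array([[ 0.0157903 , -0.99978291,  0.01359392],
       [-0.99912933, -0.01630214, -0.03840349],
       [ 0.03861676, -0.01297568, -0.99916984]]), 't': array([-0.10009063,  0.51540697,  1.4307215 ])}
{'fx': 272.9975187709524, 'fy': 272.9975187709524, 'cx': 252.41164839750687, 'cy': 195.27656425973888, 'k1': -0.05922347903345537, 'T_tool_cam': array([[ 1.00409008e-03, -9.65022442e-01, -2.62165365e-01,
         7.14950491e-02],
       [ 9.99999374e-01,  8.39631056e-04,  7.39329685e-04,
        -8.63515465e-04],
       [-4.93347555e-04, -2.62165944e-01,  9.65022681e-01,
        -1.47903700e-01],
       [ 0.00000000e+00,  0.00000000e+00,  0.00000000e+00,
         1.00000000e+00]])}
```

View pics/top0.png

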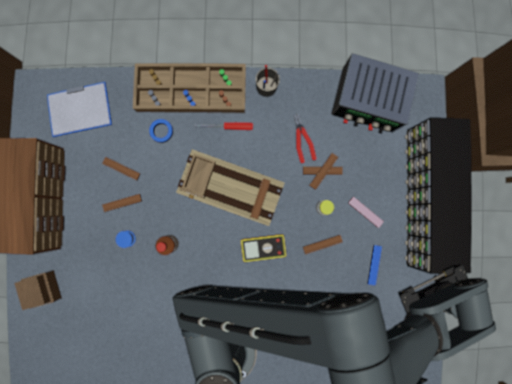

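View pics/scene0.png

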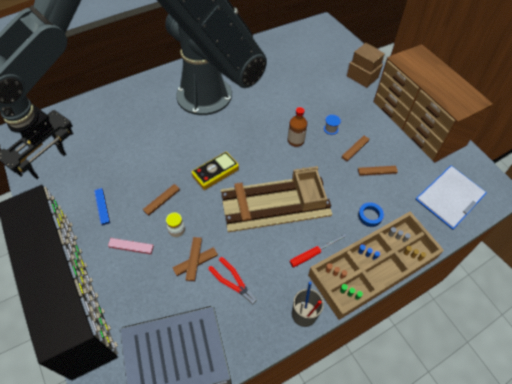

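The top view shows the rack at (230,187), with the first slat at (262,198) and the drawer at (197,178), so the stack grows towards +y. There are five brown loose slats: (121,168), (122,202), (322,244) and the crossed pair at (322,170). The blue strip (374,265) and the pink strip (366,212) are look-alikes. The scene view agrees, and its pair is at (195,258).

```bash
cat > h.py <<'E'
from plant import *
import numpy as np, cv2
from scipy.spatial.transform import Rotation as Ro
def pose():
    s=get_state(); return np.array(s["tcp_pos"]),Ro.from_euler("xyz",s["eef_rot"],degrees=True).as_matrix()
def cam(n,ps=None):
    m=camera_model(n)
    if n=="wrist":
        p,R=ps; T=m["T_tool_cam"]; Rw=R@T[:3,:3]; c=R@T[:3,3]+p
    else:
        Rw=m["R"].T; c=-Rw@m["t"]
    return m,Rw,c
def rays(m,Rw,px):
    px=np.asarray(px,float).reshape(-1,2)
    d=(px-[m["cx"],m["cy"]])/[m["fx"],m["fy"]]; u=d.copy()
    for _ in range(8): u=d/(1+m["k1"]*(u**2).sum(1,keepdims=True))
    return np.c_[u,np.ones(len(u))]@Rw.T
def plane(m,Rw,c,px,z):
    r=rays(m,Rw,px); return c+r*((z-c[2])/r[:,2])[:,None]
def shot(n):
    ps=pose(); p,d=grab_frame(n); return p,d,cam(n,ps)
def rect(xy):
    (c,(w,h),a)=cv2.minAreaRect((np.asarray(xy)*1000).astype(np.float32))
    if w<h: w,h,a=h,w,a+90
    return np.round(c,1),round(w,1),round(h,1),round((a+90)%180-90,1)
def tri(c1,r1,c2,r2):
    A=np.c_[r1,-r2]; t=np.linalg.lstsq(A,c2-c1,rcond=None)[0]
    return (c1+r1*t[0]+c2+r2*t[1])/2
E
python3 - <<'E'
from h import *
out={}
for n in ("top","scene"):
    p,d,(m,Rw,c)=shot(n)
    L=[]
    for g in regions_of("slat_1",n)+regions_of("first_slat",n):
        k=g["pixels"]; v,u=np.nonzero(k)
        if len(u)<20: continue
        px=np.c_[u,v]; z=d[v,u]; ok=z>0
        r=rays(m,Rw,px); W=c+r*z[:,None]; zz=np.median(W[ok,2])
        bgr=p[v,u].mean(0).astype(int)
        cen=px.mean(0); P=plane(m,Rw,c,px,zz)
        L.append((cen,rays(m,Rw,cen)[0],c,P.mean(0)))
        print(n,round(g["p"],2),cen.round(1),len(u),bgr,"z",zz.round(4),rect(P[:,:2]),"mean",P.mean(0)[:2].round(4))
    out[n]=L
for a in out["top"]:
    for b in out["scene"]:
        if np.hypot(*(a[3]-b[3])[:2])<.03: print("tri",a[0].round(),b[0].round(),tri(a[2],a[1],b[2],b[1]).round(4))
for l in ("rack","drawer","jar","oil","meter","spool","first_slat","stack_a"):
    print(l,[(x["xyz"].round(3) if hasattr(x["xyz"],"round") else x["xyz"],round(x["p"],2)) for x in mark_of(l,"top")[:2]])
E
python3 - <<'E'
import cv2
a=cv2.imread("pics/top0.png")
cv2.imwrite("pics/crop1.png",cv2.resize(a[140:290,95:395],None,fx=2.66,fy=2.66,interpolation=cv2.INTER_CUBIC))
E
```

```text
top 0.89 [365.2 212. ] 389 [156 143 161] z 0.012 (array([ 468.8, -458.4]), 132.2, 35.2, 48.4) mean [ 0.4687 -0.4586]
top 0.87 [374.2 264.1] 353 [169  97  60] z 0.0127 (array([ 297. , -491.4]), 130.6, 32.1, -8.2) mean [ 0.2988 -0.4911]
top 0.83 [321.8 169.8] 264 [ 66  84 110] z 0.0131 (array([ 605.1, -316. ]), 128.4, 29.4, -88.9) mean [ 0.6041 -0.3134]
top 0.76 [120.4 167.9] 339 [ 66  84 111] z 0.0132 (array([597.9, 343.3]), 132.8, 30.8, 64.8) mean [0.6001 0.3439]
top 0.76 [122.7 202.1] 320 [ 62  82 111] z 0.0136 (array([487.5, 334.9]), 128.4, 28.4, -72.3) mean [0.4884 0.3331]
top 0.6 [323.1 243.9] 361 [ 66  84 110] z 0.0125 (array([ 363.6, -318.3]), 132.0, 30.9, -72.0) mean [ 0.3637 -0.3206]
top 0.58 [323.8 169.6] 313 [ 61  82 112] z 0.027 (array([ 601.7, -315.6]), 127.5, 29.3, -34.3) mean [ 0.6036 -0.3178]
top 0.36 [160.2 130.3] 287 [161  97  60] z 0.0226 (array([722.9, 212.9]), 75.4, 73.5, 46.2) mean [0.7233 0.2138]
top 0.68 [259.9 198.7] 334 [ 59  83 114] z 0.0434 (array([ 507.1, -113. ]), 127.9, 26.9, -17.5) mean [ 0.5059 -0.1125]
scene 0.89 [161.3 198.9] 409 [ 63  90 122] z 0.01
[... 1242 characters left out ...]
]
tri [120. 168.] [377. 171.] [6.000e-01 3.457e-01 2.000e-04]
tri [123. 202.] [356. 147.] [0.4889 0.3346 0.0102]
tri [323. 244.] [161. 199.] [ 0.3634 -0.3212  0.0076]
tri [324. 170.] [194. 262.] [ 0.6054 -0.321   0.0083]
tri [324. 170.] [194. 259.] [ 0.6037 -0.3198  0.021 ]
tri [260. 199.] [241. 200.] [ 0.5053 -0.114   0.0374]
rack [([0.5413, -0.0157, -0.0007], 0.67)]
drawer [([0.5778, 0.0809, 0.0314], 0.6)]
jar [([0.4813, -0.3216, -0.0051], 0.72)]
oil []
meter [([0.3531, -0.126, -0.0033], 0.63), ([0.7232, 0.2123, 0.0018], 0.49)]
spool [([0.3677, 0.319, -0.0008], 0.76)]
first_slat [([0.5091, -0.119, 0.0326], 0.78)]
stack_a [([0.5185, -0.0759, 0.0281], 0.9), ([0.4935, -0.1513, 0.0312], 0.59)]
```

View pics/crop1.png

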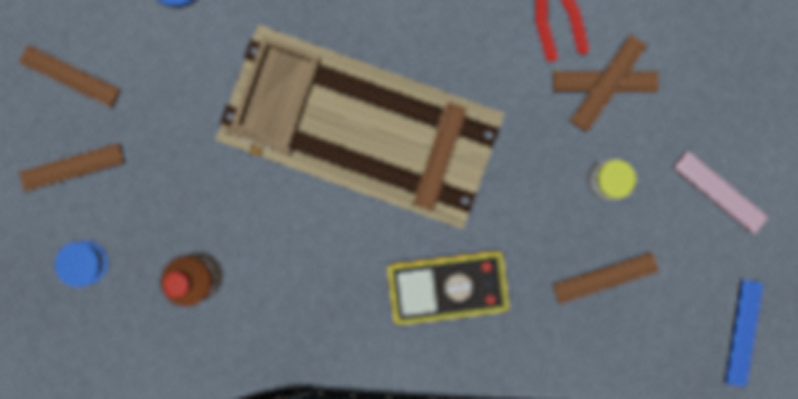

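The crop shows the five mid-brown slats, and neither the blue (743,335) nor the pink (722,192) look-alike is among them. At pixel (322,170) in the top view, the diagonal slat lies on top (slat_5, z 0.027) and the horizontal one is slat_4. Next I go above the near right slat.

```bash
cat >> h.py <<'E'
def go(x,y,z,yaw):
    p,R=pose(); d=R.T@(np.array([x,y,z])-p)
    cur=np.degrees(np.arctan2(R[1,0],R[0,0])); s=-((yaw-cur+180)%360-180)
    print("move",d.round(4),"spin",round(s,1),"| tcp",p.round(4),"yaw",round(cur,1))
def wlook(z,guess,name=None,win=.09):
    """wrist view: fit brown slat near guess on plane z"""
    p,d,(m,Rw,c)=shot("wrist")
    if name: cv2.imwrite("pics/"+name,p)
    for g in regions_of("slat_1","wrist"):
        v,u=np.nonzero(g["pixels"])
        if len(u)<100: continue
        px=np.c_[u,v]; zs=np.median((c+rays(m,Rw,px)*d[v,u][:,None])[d[v,u]>0,2])
        P=plane(m,Rw,c,px,zs)[:,:2]
        print("p%.2f"%g["p"],"px",px.mean(0).round(),"n",len(u),"z",zs.round(4),rect(P),"bgr",p[v,u].mean(0).astype(int), "edge" if u.min()<2 or v.min()<2 or u.max()>509 or v.max()>381 else "")
E
python3 -c "
from h import *
go(.3637,-.320,.19,108)"
```

```text
move [ 0.1981 -0.183   0.0466] spin -83.5 | tcp [ 0.2593 -0.5687  0.2366] yaw 24.5
```

>>> move_arm(targets=[0.198,-0.182,0.045,-84,0.087,0.198,-0.182,0.045,-84,0.087,0.198,-0.182,0.045,-84,0.087,0.198,-0.182,0.045,-84,0.087,0.198,-0.182,0.045,-84,0.087,0.198,-0.182,0.045,-84,0.087,0.198,-0.182,0.045,-84,0.087,0.198,-0.182,0.045,-84,0.087])

```text
clock: 1.8
tcp_pos: [0.3642, -0.3209, 0.1918]
eef_rot: [180.0, 0.0, 108.8]
contact_force: [-0.3, 0.5, -0.8]
grip_width: 0.0866
grip_force: 0.0
```

```bash
python3 -c "
from h import *
wlook(.014,0,'w1.png'); go(.3637,-.320,.0165,108); print(get_state()['joints'].round(1))"
```

```text
p0.92 px [409. 210.] n 691 z 0.0273 (array([ 559.7, -291.5]), 50.6, 28.9, -31.3) bgr [ 55  88 140] 
p0.89 px [189. 289.] n 851 z 0.0137 (array([ 330.7, -492.5]), 59.1, 33.5, -8.6) bgr [188  94  41] 
p0.81 px [437. 205.] n 743 z 0.0133 (array([ 597.2, -273.9]), 44.3, 35.7, -88.5) bgr [ 54  87 138] 
p0.59 px [252. 176.] n 2133 z 0.0138 (array([ 362.7, -317.1]), 130.4, 26.4, -71.0) bgr [ 66 105 164] 
p0.58 px [307. 286.] n 1009 z 0.0135 (array([ 479.6, -440.1]), 87.2, 36.8, 52.2) bgr [164 150 197] 
move [ 1.200e-03 -1.000e-04  1.752e-01] spin 0.5 | tcp [ 0.3641 -0.321   0.1917] yaw 108.5
[-54.6  23.4 104.5   0.   52.1 -73.1]
```

>>> move_arm(targets=[0.004,0,0.06,0,0.06,0.004,0,0.12,0,0.05,0.004,0,0.16,0,0.045,0.004,0,0.175,0,0.045,0.004,0,0.175,0,0.02,0.004,0,0.175,0,0.02,0.004,0,0.175,0,0.02])

```text
clock: 2.78
tcp_pos: [0.3632, -0.3178, 0.0175]
eef_rot: [180.0, 0.1, 108.5]
contact_force: [0.3, -0.5, 1.1]
grip_width: 0.0258
grip_force: 28.4
```

>>> move_arm(targets=[0,0,-0.06,0,0.02,0.02,0.02,-0.12,0,0.02,0.217,0.25,-0.15,-54,0.02,0.217,0.25,-0.15,-54,0.02,0.217,0.25,-0.15,-54,0.02,0.217,0.25,-0.15,-54,0.02,0.217,0.25,-0.15,-54,0.02,0.217,0.25,-0.15,-54,0.02])

```text
clock: 3.78
tcp_pos: [0.5328, -0.0287, 0.1679]
eef_rot: [180.0, 0.2, 162.9]
contact_force: [-0.6, -0.0, -0.2]
grip_width: 0.0254
grip_force: 30.0
```

```bash
python3 -c "
from h import *
wlook(.044,0,'w2.png'); print(get_state()['joints'].round(1),pose()[0].round(4)); go(.531,-.033,.17,162.7)"
```

```text
p0.91 px [505.  82.] n 318 z 0.0093 (array([501.8, 274.9]), 29.0, 17.5, -5.9) bgr [33 56 94] edge
p0.90 px [ 63. 284.] n 569 z 0.0274 (array([ 582. , -293.2]), 54.4, 26.0, -28.6) bgr [ 53  83 128] 
p0.67 px [ 84. 289.] n 640 z 0.0137 (array([ 600.4, -282.5]), 55.2, 31.4, -87.8) bgr [ 69 108 166] 
p0.57 px [252. 205.] n 6104 z 0.1641 (array([519.1, -23.8]), 102.6, 26.4, -16.9) bgr [ 76 122 186] 
[-15.4  28.7  99.5  -0.   51.8 -88. ] [ 0.5305 -0.0314  0.1669]
move [-0.0009 -0.0014 -0.0031] spin -0.1 | tcp [ 0.5305 -0.0314  0.1669] yaw 162.6
```

View pics/w2.png

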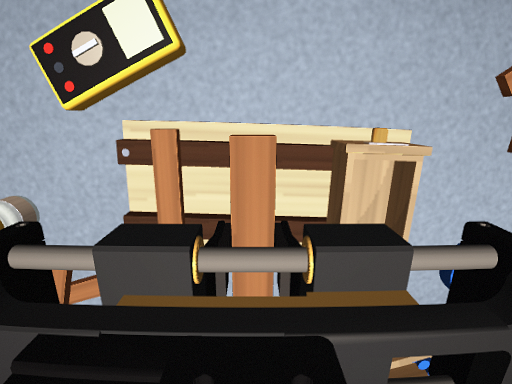

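The first slat shows at (167,180) with its near end at row 129. The held slat is at (253,136), and the drawer at right (385,190) is well clear. I fit both near ends.

```bash
cat >> h.py <<'E'
def ends(g,m,Rw,c,z,ax):
    """slat seen partly; returns width, angle, +ax end midpoint, centre"""
    v,u=np.nonzero(g["pixels"]); P=plane(m,Rw,c,np.c_[u,v],z)[:,:2]
    a=np.radians(rect(P)[3]); e=np.array([np.cos(a),np.sin(a)]); e=e if e@ax[:2]>0 else -e
    n=np.array([-e[1],e[0]]); s=P@e; w=P@n
    hi=np.percentile(s,99.7); lo=np.percentile(s,.3); mid=(np.percentile(w,1)+np.percentile(w,99))/2
    E=e*hi+n*mid
    print("px",u.mean().round(),v.mean().round(),"ang",np.degrees(a).round(2),"len",(hi-lo).round(4),"wid",np.ptp(w).round(4),"end",E.round(4),"centre from end",(E-e*.065).round(4)); return E,e
E
python3 - <<'E'
from h import *
p,d,(m,Rw,c)=shot("wrist"); pp,R=pose(); print(pp.round(4))
for l,z in (("first_slat",.044),("slat_1",.1645)):
    for g in regions_of(l,"wrist"):
        v,u=np.nonzero(g["pixels"])
        if len(u)<1500: continue
        zz=d[v,u]; W=c+rays(m,Rw,np.c_[u,v])*zz[:,None]; zm=np.median(W[zz>0,2]); print(l,g["p"],"z",zm)
        E,e=ends(g,m,Rw,c,zm,R[:,0])
        print(" in tool", (R.T@(np.r_[E-e*.065,zm]-pp)).round(4))
p,d,(m,Rw,c)=shot("top")
for g in regions_of("first_slat","top"):
    if g["pixels"].sum()<100: continue
    v,u=np.nonzero(g["pixels"]); P=plane(m,Rw,c,np.c_[u,v],.044)[:,:2]; print(g["p"],rect(P),P.mean(0))
E
```

```text
[ 0.5301 -0.0322  0.1667]
first_slat 0.83 z 0.04374253786395632
px 171.0 176.0 ang -17.2 len 0.0956 wid 0.0294 end [ 0.4452 -0.0915] centre from end [ 0.5073 -0.1107]
 in tool [-0.002  -0.0817  0.123 ]
slat_1 0.68 z 0.16320795842490785
px 252.0 205.0 ang -17.4 len 0.1013 wid 0.0266 end [ 0.4689 -0.0114] centre from end [ 0.5309 -0.0308]
 in tool [-0.0004  0.0016  0.0035]
0.59 (array([ 353.9, -125.9]), 135.1, 74.1, -81.4) [ 0.35280454 -0.12574499]
```

>>> move_arm(targets=[-0.001,0.001,0.05,0,0.02,-0.001,0.001,0.09,0,0.02,-0.001,0.001,0.11,0,0.02,-0.001,0.001,0.117,0,0.02,-0.001,0.001,0.119,0,0.02,-0.001,0.001,0.119,0,0.02])

```text
clock: 4.88
tcp_pos: [0.5327, -0.0317, 0.0483]
eef_rot: [180.0, 0.1, 162.5]
contact_force: [0.9, 1.2, -0.1]
grip_width: 0.0257
grip_force: 30.0
```

>>> move_arm(targets=[0,0,0.001,0,0.045,0,0,0.001,0,0.045,0,0,-0.04,0,0.045,0,0,-0.1,0,0.06,-0.154,-0.2525,-0.142,16.5,0.07,-0.154,-0.2525,-0.142,16.5,0.07,-0.154,-0.2525,-0.142,16.5,0.07,-0.154,-0.2525,-0.142,16.5,0.07])

```text
clock: 5.88
tcp_pos: [0.5918, -0.2733, 0.1835]
eef_rot: [180.0, 0.0, 146.0]
contact_force: [1.1, -0.0, 0.4]
grip_width: 0.07
grip_force: 0.0
```

>>> move_arm(targets=[-0.03,-0.06,0.0,0,0.07])

```text
clock: 6.0
tcp_pos: [0.5852, -0.3359, 0.1842]
eef_rot: [180.0, 0.2, 146.1]
contact_force: [1.4, 0.5, -0.1]
grip_width: 0.07
grip_force: 0.0
```

```bash
python3 -c "
from h import *
wlook(.028,0); go(.604,-.319,.0305,146); print(get_state()['joints'].round(1))"
```

```text
p0.89 px [276. 184.] n 1807 z 0.0137 (array([ 601.5, -316.1]), 130.8, 29.0, -88.9) bgr [ 65 103 160] 
p0.82 px [16. 76.] n 1704 z 0.0134 (array([ 319.6, -491.6]), 91.5, 36.5, -8.4) bgr [158  77  35] edge
p0.79 px [114. 160.] n 2580 z 0.0138 (array([ 469.7, -457.4]), 135.1, 29.6, 52.0) bgr [205 187 224] 
p0.71 px [273. 183.] n 2510 z 0.0278 (array([ 599.4, -316.9]), 129.6, 26.9, -33.9) bgr [ 67 106 164] 
p0.59 px [482.  24.] n 1641 z 0.0431 (array([570.6, -49. ]), 50.5, 37.8, -17.5) bgr [ 44  72 115] edge
p0.24 px [499. 170.] n 615 z 0.0195 (array([738.7, -74.9]), 42.7, 30.6, 88.4) bgr [ 29  33 176] edge
move [-0.0041  0.0307  0.1527] spin -0.3 | tcp [ 0.5829 -0.3412  0.1833] yaw 145.7
[-39.7  37.3  77.3  -0.2  65.  -95.3]
```

```bash
cat > pl.py <<'E'
from h import *
for n in ("wrist","top"):
    p,d,(m,Rw,c)=shot(n)
    if n=="wrist": wp=p.copy()
    G=[g for g in regions_of("pliers",n) if g["pixels"].sum()>30]
    for g in G[:1]:
        v,u=np.nonzero(g["pixels"]); z=d[v,u]; W=(c+rays(m,Rw,np.c_[u,v])*z[:,None])[z>0]
        a=np.radians(-34); e=np.array([np.cos(a),np.sin(a)]); nn=np.array([-e[1],e[0]])
        q=W[:,:2]-[.6012,-.317]; s=q@e*1000; t=q@nn*1000
        print(n,g["p"],len(u),"max z",W[:,2].max().round(3))
        for s0 in range(-50,60,10):
            k=(abs(s-s0)<6)
            if k.any(): print("s",s0,"min |t|",abs(t[k]).min().round(1),"z",np.percentile(W[k,2],90).round(3))
    if n=="wrist":
        for g in regions_of("slat_5","wrist")[:4]:
            v,u=np.nonzero(g["pixels"]); print(g["p"],u.mean(),v.mean(),len(u),rect(plane(m,Rw,c,np.c_[u,v],.028)[:,:2]))
E
python3 pl.py; python3 -c "
from h import *
go(.6012,-.317,.0315,146)"
```

```text
wrist 0.89 1798 max z 0.245
s -40 min |t| 10.2 z 0.244
s -20 min |t| 66.3 z 0.014
s -10 min |t| 66.3 z 0.015
s 0 min |t| 69.5 z 0.015
s 10 min |t| 41.2 z 0.015
s 20 min |t| 41.0 z 0.016
s 30 min |t| 43.8 z 0.016
s 40 min |t| 52.9 z 0.016
s 50 min |t| 65.5 z 0.015
0.93 17.62780269058296 73.26681614349776 1784 (array([ 325.4, -481.6]), 93.6, 33.1, -8.8)
0.89 488.10039113428945 21.993481095176012 1534 (array([574.3, -36. ]), 48.9, 40.0, -18.2)
0.81 117.91919191919192 159.88040404040404 2475 (array([ 471.3, -451.2]), 127.1, 26.9, 52.1)
0.74 280.99491237987564 182.65743357829282 1769 (array([ 598.1, -315. ]), 124.0, 27.3, -89.2)
top 0.46 330 max z 0.022
move [-0.0069  0.0221  0.151 ] spin 0.1 | tcp [ 0.5833 -0.3317  0.1825] yaw 146.1
```

```bash
python3 -c "
from h import *
wlook(.028,0); go(.601,-.317,.031,146);go(.601,-.317,.031,146)"
```

```text
p0.93 px [14. 82.] n 1522 z 0.0135 (array([ 321.4, -492.1]), 86.9, 35.1, -9.2) bgr [159  77  33] edge
p0.84 px [274. 188.] n 1855 z 0.0137 (array([ 601.4, -315.9]), 130.8, 29.4, -89.2) bgr [ 66 103 159] 
p0.78 px [479.  26.] n 1786 z 0.0431 (array([568. , -47.9]), 54.5, 37.5, -17.1) bgr [ 44  72 116] edge
p0.69 px [271. 187.] n 2508 z 0.0278 (array([ 599.2, -317.1]), 128.8, 26.3, -34.3) bgr [ 66 107 166] 
move [-0.0064  0.0218  0.1517] spin 0.1 | tcp [ 0.5836 -0.3316  0.1827] yaw 146.1
move [-0.0064  0.0218  0.1517] spin 0.1 | tcp [ 0.5836 -0.3316  0.1827] yaw 146.1
```

>>> move_arm(targets=[0.0025,0.0213,0.06,0,0.05,0.0025,0.0213,0.11,0,0.045,0.0025,0.0213,0.14,0,0.043,0.0025,0.0213,0.1515,0,0.043,0.0025,0.0213,0.1515,0,0.02,0.0025,0.0213,0.1515,0,0.02,0.0025,0.0213,0.1515,0,0.02])

```text
clock: 7.32
tcp_pos: [0.5943, -0.3152, 0.0331]
eef_rot: [-180.0, 0.2, 146.0]
contact_force: [-0.1, 0.6, 2.7]
grip_width: 0.0256
grip_force: 30.0
```

>>> move_arm(targets=[0,0,-0.06,0,0.02,0,0,-0.1,8,0.02,0.161,0.18,-0.147,73,0.02,0.161,0.18,-0.147,73,0.02,0.161,0.18,-0.147,73,0.02,0.161,0.18,-0.147,73,0.02,0.161,0.18,-0.147,73,0.02,0.161,0.18,-0.147,73,0.02])

```text
clock: 8.32
tcp_pos: [0.5606, -0.0742, 0.1796]
eef_rot: [179.9, 0.0, 73.4]
contact_force: [-0.5, 1.1, -0.0]
grip_width: 0.0258
grip_force: 30.0
```

>>> move_arm(targets=[0,0,0,8,0.02,0,0,0,8,0.02])

```text
clock: 8.57
tcp_pos: [0.5606, -0.0753, 0.1791]
eef_rot: [179.9, -0.0, 65.7]
contact_force: [-0.0, 0.5, -0.0]
grip_width: 0.0257
grip_force: 30.0
```

```bash
cat > st.py <<'E'
from h import *
import sys
p,d,(m,Rw,c)=shot("wrist"); pp,R=pose(); print(pp.round(4),np.degrees(np.arctan2(R[1,0],R[0,0])).round(1),get_state()["joints"].round(1))
cv2.imwrite("pics/"+sys.argv[1],p)
for l in ("first_slat","slat_1"):
    for g in regions_of(l,"wrist"):
        v,u=np.nonzero(g["pixels"])
        if len(u)<600: continue
        zz=d[v,u]; W=c+rays(m,Rw,np.c_[u,v])*zz[:,None]; zm=np.median(W[zz>0,2]); print(l,round(g["p"],2),"z",zm.round(4),len(u),rect(plane(m,Rw,c,np.c_[u,v],zm)[:,:2]))
        E,e=ends(g,m,Rw,c,zm,R[:,0]); print("   tool",(R.T@(np.r_[E-e*.065,zm]-pp)).round(4))
E
python3 st.py w3.png
```

```text
[ 0.5605 -0.0754  0.1789] 65.7 [-19.   29.9  94.1  -0.   56.    5.3]
slat_1 0.6 z 0.0438 1977 (array([511.7, -24.4]), 83.6, 27.9, -18.0)
px 190.0 166.0 ang -18.0 len 0.0827 wid 0.0279 end [ 0.5511 -0.0368] centre from end [ 0.4893 -0.0167]
   tool [ 0.0243 -0.0893  0.135 ]
slat_1 0.58 z 0.1739 5557 (array([564.8, -64.8]), 98.1, 25.9, 66.1)
px 252.0 210.0 ang 66.1 len 0.0979 wid 0.0259 end [ 0.5847 -0.02  ] centre from end [ 0.5583 -0.0794]
   tool [-0.0046 -0.0004  0.005 ]
```

View pics/w3.png

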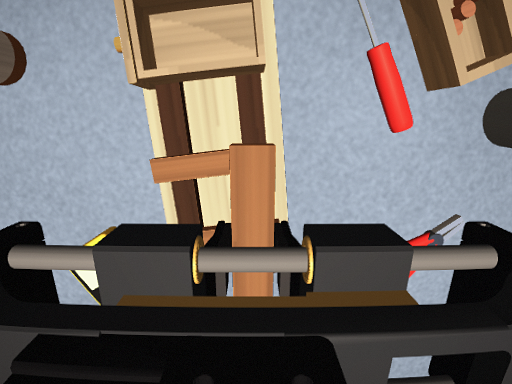

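The view shows the held slat at (252,210), the partner across the bearers at (190,166), and the drawer untouched at (195,40). The last spin was one too many, so I correct it by -7 degrees and lower.

>>> move_arm(targets=[-0.0033,0.0025,0.04,-7,0.02,-0.0033,0.0025,0.08,-7,0.02,-0.0033,0.0025,0.105,-7,0.02,-0.0033,0.0025,0.113,-7,0.02,-0.0033,0.0025,0.1154,-7,0.02,-0.0033,0.0025,0.1154,-7,0.02])

```text
clock: 9.48
tcp_pos: [0.5622, -0.0796, 0.0638]
eef_rot: [179.9, 0.0, 72.6]
contact_force: [0.3, -0.5, -0.0]
grip_width: 0.0255
grip_force: 30.0
```

>>> move_arm(targets=[0,0,0.0005,0,0.045,0,0,0.0005,0,0.045,0,0,-0.04,0,0.045,0,0,-0.1,-8,0.06,-0.2195,0.11,-0.126,-18.4,0.06,-0.2195,0.11,-0.126,-18.4,0.06,-0.2195,0.11,-0.126,-18.4,0.06,-0.2195,0.11,-0.126,-18.4,0.06])

```text
clock: 10.48
tcp_pos: [0.6009, -0.3237, 0.1896]
eef_rot: [179.9, 0.0, 91.0]
contact_force: [1.0, 0.2, 0.2]
grip_width: 0.0597
grip_force: 0.0
```

>>> move_arm(targets=[-0.042,0.016,0,0,0.06,-0.042,0.016,0,0,0.06,-0.042,0.016,0,0,0.06])

```text
clock: 10.85
tcp_pos: [0.6168, -0.3624, 0.1883]
eef_rot: [-179.9, -0.1, 91.0]
contact_force: [-0.1, 1.1, -0.1]
grip_width: 0.0595
grip_force: 0.0
```

```bash
python3 -c "
from h import *
wlook(.014,0); go(.6015,-.322,.017,91)"
```

```text
p0.93 px [242. 141.] n 2448 z 0.0138 (array([ 602.3, -316.4]), 129.6, 25.4, -89.0) bgr [ 73 116 178] 
p0.80 px [163. 225.] n 432 z 0.0138 (array([ 498.9, -422. ]), 42.3, 24.3, 51.3) bgr [203 190 224] 
move [ 0.0396 -0.0146  0.1717] spin 0.1 | tcp [ 0.617  -0.3615  0.1886] yaw 91.1
```

>>> move_arm(targets=[0.0388,-0.0143,0.04,0,0.05,0.0388,-0.0143,0.1,0,0.045,0.0388,-0.0143,0.15,0,0.043,0.0388,-0.0143,0.172,0,0.043,0.0388,-0.0143,0.172,0,0.043,0.0388,-0.0143,0.172,0,0.02,0.0388,-0.0143,0.172,0,0.02,0.0388,-0.0143,0.172,0,0.02])

```text
clock: 11.95
tcp_pos: [0.603, -0.3251, 0.0177]
eef_rot: [179.9, 0.0, 91.0]
contact_force: [-0.2, 1.3, 2.4]
grip_width: 0.0256
grip_force: 30.0
```

>>> move_arm(targets=[0,0,-0.06,0,0.02,0,0,-0.12,0,0.02,0.2596,-0.121,-0.162,18.4,0.02,0.2596,-0.121,-0.162,18.4,0.02,0.2596,-0.121,-0.162,18.4,0.02,0.2596,-0.121,-0.162,18.4,0.02,0.2596,-0.121,-0.162,18.4,0.02,0.2596,-0.121,-0.162,18.4,0.02])

```text
clock: 12.95
tcp_pos: [0.4749, -0.0648, 0.1794]
eef_rot: [-179.9, -0.0, 72.8]
contact_force: [0.7, 0.1, -1.3]
grip_width: 0.0256
grip_force: 30.0
```

```bash
python3 st.py w4.png; python3 -c "
from h import *
go(.4775,-.0665,.18,72.7)"
```

```text
[ 0.4768 -0.0666  0.1794] 72.7 [-21.3  24.3 105.8  -0.   49.9  -4. ]
first_slat 0.68 z 0.0437 871 (array([ 528.6, -117. ]), 85.3, 29.4, -17.2)
px 300.0 218.0 ang -17.2 len 0.085 wid 0.0294 end [ 0.5692 -0.1291] centre from end [ 0.5071 -0.1099]
   tool [-0.0323  0.0416  0.1358]
first_slat 0.54 z 0.0437 1410 (array([554.3, -37.4]), 86.9, 26.5, -16.9)
px 306.0 144.0 ang -16.9 len 0.0865 wid 0.0265 end [ 0.5956 -0.0499] centre from end [ 0.5334 -0.031 ]
   tool [0.0509 0.0433 0.1358]
slat_1 0.63 z 0.0437 1420 (array([554.5, -38. ]), 87.7, 27.5, -16.9)
px 306.0 144.0 ang -16.9 len 0.0868 wid 0.0275 end [ 0.5959 -0.05  ] centre from end [ 0.5337 -0.0311]
   tool [0.0509 0.0436 0.1358]
slat_1 0.57 z 0.0577 2846 (array([562.8, -71.3]), 102.6, 30.6, 73.0)
px 338.0 172.0 ang 73.0 len 0.1025 wid 0.0307 end [ 0.5777 -0.0222] centre from end [ 0.5587 -0.0844]
   tool [0.0074 0.0833 0.1219]
move [ 0.0016 -0.0012 -0.0008] spin -0.1 | tcp [ 0.4782 -0.0683  0.1792] yaw 72.6
```

```bash
python3 st.py w4.png; python3 -c "
from h import *
go(.4775,-.0665,.18,72.7)"
```

```text
[ 0.4782 -0.0686  0.179 ] 72.6 [-21.4  24.4 105.6  -0.   49.9  -4. ]
first_slat 0.64 z 0.0437 858 (array([ 530.6, -118. ]), 80.7, 29.3, -17.4)
px 299.0 216.0 ang -17.4 len 0.0804 wid 0.0293 end [ 0.5689 -0.1297] centre from end [ 0.5069 -0.1102]
   tool [-0.0311  0.0396  0.1353]
slat_1 0.66 z 0.1753 6761 (array([483.4, -50.5]), 110.6, 25.9, 72.4)
px 253.0 196.0 ang 72.4 len 0.1105 wid 0.0259 end [0.5    0.0022] centre from end [ 0.4804 -0.0597]
   tool [ 0.0091 -0.0006  0.0036]
slat_1 0.61 z 0.0437 1228 (array([556. , -38.1]), 80.8, 25.4, -17.1)
px 302.0 141.0 ang -17.1 len 0.0805 wid 0.0254 end [ 0.5943 -0.0499] centre from end [ 0.5322 -0.0308]
   tool [0.0523 0.0399 0.1353]
slat_1 0.59 z 0.0577 2885 (array([562.2, -72.6]), 105.5, 29.9, 73.0)
px 333.0 171.0 ang 73.0 len 0.1045 wid 0.0299 end [ 0.5773 -0.023 ] centre from end [ 0.5583 -0.0852]
   tool [0.0083 0.0812 0.1214]
move [ 0.0019 -0.0009 -0.0013] spin -0.2 | tcp [ 0.4778 -0.0686  0.1787] yaw 72.5
```

>>> move_arm(targets=[0.002,-0.002,0.04,0,0.02,0.002,-0.002,0.08,0,0.02,0.002,-0.002,0.105,0,0.02,0.002,-0.002,0.114,0,0.02,0.002,-0.002,0.1165,0,0.02,0.002,-0.002,0.1165,0,0.02])

```text
clock: 14.0
tcp_pos: [0.4763, -0.0653, 0.0629]
eef_rot: [179.9, 0.0, 72.6]
contact_force: [0.4, -0.0, -0.0]
grip_width: 0.0257
grip_force: 30.0
```

>>> move_arm(targets=[0,0,0.001,0,0.045,0,0,0.001,0,0.045,0,0,-0.05,0,0.045,0,0,-0.11,0,0.06,0.385,-0.108,-0.137,-35,0.06,0.385,-0.108,-0.137,-35,0.06,0.385,-0.108,-0.137,-35,0.06,0.385,-0.108,-0.137,-35,0.06])

```text
clock: 15.0
tcp_pos: [0.483, 0.1864, 0.1899]
eef_rot: [179.9, 0.0, 107.7]
contact_force: [1.4, -0.1, 0.2]
grip_width: 0.0603
grip_force: 0.0
```

```bash
python3 -c "
from h import *
go(.4884,.334,.19,107.7)"
```

```text
move [ 1.389e-01  5.020e-02 -1.000e-04] spin 0.0 | tcp [0.483  0.1864 0.1899] yaw 107.7
```

>>> move_arm(targets=[0.139,0.05,0,0,0.06,0.139,0.05,0,0,0.06,0.139,0.05,0,0,0.06,0.139,0.05,0,0,0.06,0.139,0.05,0,0,0.06])

```text
clock: 15.62
tcp_pos: [0.4883, 0.3304, 0.189]
eef_rot: [-179.9, 0.0, 107.6]
contact_force: [0.5, 0.1, 1.2]
grip_width: 0.06
grip_force: 0.0
```

```bash
python3 -c "
from h import *
wlook(.014,0); go(.4884,.334,.017,107.7)"
```

```text
p0.97 px [347. 192.] n 2199 z 0.0135 (array([600.6, 350.6]), 117.6, 31.6, 65.7) bgr [ 65 101 157] 
p0.83 px [254. 173.] n 2311 z 0.0138 (array([488.2, 338.5]), 130.1, 25.7, -72.8) bgr [ 72 114 174] 
move [0.0038 0.001  0.1721] spin -0.2 | tcp [0.4887 0.3302 0.1891] yaw 107.5
```

>>> move_arm(targets=[0.0065,0.0015,0.06,0.3,0.05,0.0065,0.0015,0.115,0.3,0.045,0.0065,0.0015,0.155,0.3,0.045,0.0065,0.0015,0.172,0.3,0.045,0.0065,0.0015,0.172,0.3,0.045,0.0065,0.0015,0.172,0.3,0.02,0.0065,0.0015,0.172,0.3,0.02,0.0065,0.0015,0.172,0.3,0.02])

```text
clock: 16.73
tcp_pos: [0.4886, 0.3389, 0.0181]
eef_rot: [179.9, -0.0, 107.3]
contact_force: [-0.1, 0.0, 2.6]
grip_width: 0.0252
grip_force: 30.0
```

>>> move_arm(targets=[0,0,-0.06,0,0.02,0,0,-0.12,0,0.02,-0.05,-0.013,-0.165,-8,0.02,-0.4348,-0.116,-0.18,-55.4,0.02,-0.4348,-0.116,-0.18,-55.4,0.02,-0.4348,-0.116,-0.18,-55.4,0.02,-0.4348,-0.116,-0.18,-55.4,0.02,-0.4348,-0.116,-0.18,-55.4,0.02])

```text
clock: 17.73
tcp_pos: [0.5027, 0.0051, 0.1921]
eef_rot: [180.0, 0.1, 162.9]
contact_force: [0.4, 0.8, -0.2]
grip_width: 0.0254
grip_force: 30.0
```

```bash
python3 -c "
from h import *
go(.507,-.111,.198,162.7)"
```

```text
move [-0.0383 -0.1097 -0.0059] spin 0.2 | tcp [0.5027 0.0051 0.1921] yaw 162.9
```

>>> move_arm(targets=[-0.0383,-0.11,0,0.2,0.02,-0.0383,-0.11,0,0.2,0.02,-0.0383,-0.11,0,0.2,0.02,-0.0383,-0.11,0,0.2,0.02,-0.0383,-0.11,0,0.2,0.02,-0.0383,-0.11,0,0.2,0.02])

```text
clock: 18.48
tcp_pos: [0.5062, -0.1084, 0.1917]
eef_rot: [180.0, -0.0, 162.5]
contact_force: [-0.7, 0.9, -0.8]
grip_width: 0.0256
grip_force: 30.0
```

```bash
python3 st.py w5.png; python3 -c "
from h import *
go(.507,-.111,.198,162.7)"
```

```text
[ 0.5063 -0.1086  0.1917] 162.5 [-24.5  25.6 100.1   0.   54.3 -96.9]
first_slat 0.67 z 0.0547 8826 (array([567.8,  89.7]), 132.4, 114.4, -18.4)
px 436.0 189.0 ang -18.4 len 0.1291 wid 0.1144 end [0.5062 0.1077] centre from end [0.5678 0.0872]
   tool [0.0003 0.2052 0.137 ]
slat_1 0.91 z 0.0576 2049 (array([478.4, -56.6]), 129.5, 27.8, 72.8)
px 316.0 151.0 ang 72.8 len 0.0797 wid 0.0278 end [0.497 0.005] centre from end [ 0.4778 -0.0571]
   tool [0.0427 0.0405 0.1341]
slat_1 0.86 z 0.0573 760 (array([565.3, -59.7]), 77.8, 29.7, 72.4)
px 307.0 222.0 ang 72.4 len 0.0766 wid 0.0297 end [ 0.553  -0.0965] centre from end [ 0.5726 -0.0346]
   tool [-0.041   0.0906  0.1344]
slat_1 0.72 z 0.1873 6094 (array([ 492.9, -103.6]), 102.4, 26.2, -17.9)
px 253.0 205.0 ang -17.9 len 0.1022 wid 0.0262 end [ 0.4443 -0.0878] centre from end [ 0.5061 -0.1077]
   tool [0.0004 0.0008 0.0043]
slat_1 0.59 z 0.0436 1444 (array([515.5, -27.3]), 94.4, 28.2, -17.4)
px 324.0 182.0 ang -17.4 len 0.0944 wid 0.0282 end [ 0.4705 -0.0132] centre from end [ 0.5325 -0.0326]
   tool [-0.0021  0.0803  0.1481]
slat_1 0.41 z 0.012 11506 (array([539.7, -17.2]), 322.7, 147.8, 71.6)
px 311.0 171.0 ang 71.6 len 0.3165 wid 0.1477 end [ 0.4819 -0.1665] centre from end [ 0.5024 -0.1048]
   tool [0.0048 0.0024 0.1797]
move [-0.0012 -0.0017 -0.0063] spin -0.3 | tcp [ 0.5063 -0.109   0.1917] yaw 162.4
```

View pics/w5.png

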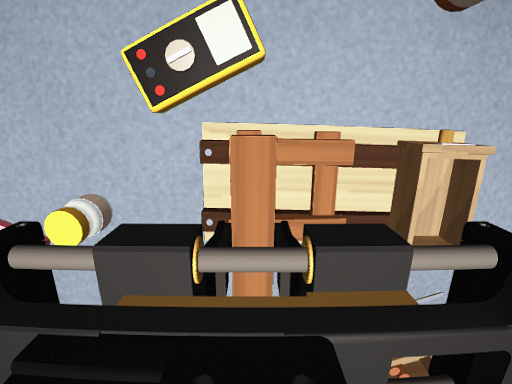

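Both layer-2 slats lie square at (316,151) and (307,222) in this view, with the held slat at (253,205). Corrections are small, so I lower.

>>> move_arm(targets=[0.0005,-0.003,0.04,-0.3,0.02,0.0005,-0.003,0.08,-0.3,0.02,0.0005,-0.003,0.105,-0.3,0.02,0.0005,-0.003,0.113,-0.3,0.02,0.0005,-0.003,0.115,-0.3,0.02,0.0005,-0.003,0.115,-0.3,0.02])

```text
clock: 19.38
tcp_pos: [0.5057, -0.1127, 0.0775]
eef_rot: [-180.0, 0.1, 162.7]
contact_force: [-0.2, 0.2, -0.2]
grip_width: 0.0259
grip_force: 30.0
```

>>> move_arm(targets=[0,0,0.001,0,0.045,0,0,0.001,0,0.045,0,0,-0.04,0,0.045,0,0,-0.1,8,0.06,0.046,0.466,-0.115,97.7,0.06,0.046,0.466,-0.115,97.7,0.06,0.046,0.466,-0.115,97.7,0.06,0.046,0.466,-0.115,97.7,0.06])

```text
clock: 20.38
tcp_pos: [0.5518, 0.108, 0.1844]
eef_rot: [179.9, 0.0, 115.8]
contact_force: [0.7, -0.0, -0.4]
grip_width: 0.0597
grip_force: 0.0
```

```bash
python3 -c "
from h import *
go(.600,.346,.19,65)"
```

```text
move [ 0.1934  0.1469 -0.0056] spin 50.8 | tcp [0.5518 0.108  0.1844] yaw 115.8
```

>>> move_arm(targets=[0.193,0.147,-0.005,50.5,0.06,0.193,0.147,-0.005,50.5,0.06,0.193,0.147,-0.005,50.5,0.06,0.193,0.147,-0.005,50.5,0.06,0.193,0.147,-0.005,50.5,0.06,0.193,0.147,-0.005,50.5,0.06,0.193,0.147,-0.005,50.5,0.06])

```text
clock: 21.25
tcp_pos: [0.5983, 0.3435, 0.1888]
eef_rot: [-180.0, 0.0, 65.7]
contact_force: [0.0, -0.4, -0.9]
grip_width: 0.0597
grip_force: 0.0
```

```bash
python3 -c "
from h import *
wlook(.014,0); go(.600,.346,.017,65.2)"
```

```text
p0.97 px [254. 178.] n 2320 z 0.0138 (array([600.2, 344.1]), 131.2, 26.8, 65.2) bgr [ 73 114 173] 
move [0.0031 0.0002 0.1719] spin 0.4 | tcp [0.5986 0.3433 0.1889] yaw 65.6
```

>>> move_arm(targets=[0.0017,0.0009,0.06,0.4,0.05,0.0017,0.0009,0.115,0.4,0.045,0.0017,0.0009,0.155,0.4,0.045,0.0017,0.0009,0.172,0.4,0.045,0.0017,0.0009,0.172,0.4,0.045,0.0017,0.0009,0.172,0.4,0.02,0.0017,0.0009,0.172,0.4,0.02,0.0017,0.0009,0.172,0.4,0.02])

```text
clock: 22.35
tcp_pos: [0.6006, 0.3456, 0.0177]
eef_rot: [179.9, -0.1, 65.2]
contact_force: [-0.5, -0.8, 2.2]
grip_width: 0.0255
grip_force: 30.0
```

>>> move_arm(targets=[0,0,-0.06,0,0.02,0,0,-0.12,8,0.02,-0.02,0.005,-0.165,18,0.02,-0.3707,0.0957,-0.178,82.5,0.02,-0.3707,0.0957,-0.178,82.5,0.02,-0.3707,0.0957,-0.178,82.5,0.02,-0.3707,0.0957,-0.178,82.5,0.02,-0.3707,0.0957,-0.178,82.5,0.02])

```text
clock: 23.35
tcp_pos: [0.54, 0.0162, 0.1935]
eef_rot: [180.0, -0.1, -6.8]
contact_force: [0.6, -0.3, -0.1]
grip_width: 0.0258
grip_force: 30.0
```

```bash
python3 -c "
from h import *
go(.532,-.031,.195,-17.3)"
```

```text
move [-0.0023  0.0478 -0.0015] spin 10.5 | tcp [0.54   0.0162 0.1935] yaw -6.8
```

>>> move_arm(targets=[-0.0023,0.0478,-0.0015,10.5,0.02,-0.0023,0.0478,-0.0015,10.5,0.02,-0.0023,0.0478,-0.0015,10.5,0.02,-0.0023,0.0478,-0.0015,10.5,0.02,-0.0023,0.0478,-0.0015,10.5,0.02])

```text
clock: 23.98
tcp_pos: [0.5328, -0.0279, 0.1944]
eef_rot: [-180.0, 0.0, -16.9]
contact_force: [-0.0, -0.1, 0.6]
grip_width: 0.0256
grip_force: 30.0
```

```bash
python3 st.py w6.png
```

```text
[ 0.5328 -0.0281  0.1944] -16.9 [-15.   26.5  97.7   0.   55.8  91.8]
slat_1 0.88 z 0.0717 2779 (array([ 522.7, -115.6]), 97.9, 31.3, -17.8)
px 339.0 175.0 ang -17.8 len 0.0975 wid 0.0313 end [ 0.569  -0.1305] centre from end [ 0.5071 -0.1107]
   tool [-0.0005  0.0865  0.1227]
slat_1 0.88 z 0.0578 1302 (array([ 554.4, -104.6]), 86.5, 25.8, 73.5)
px 303.0 149.0 ang 73.5 len 0.0863 wid 0.0259 end [ 0.5421 -0.1459] centre from end [ 0.5606 -0.0836]
   tool [0.0428 0.0451 0.1366]
slat_1 0.76 z 0.0576 610 (array([472.8, -78. ]), 83.8, 29.4, 68.8)
px 298.0 222.0 ang 68.8 len 0.0832 wid 0.0294 end [ 0.4882 -0.0393] centre from end [ 0.4647 -0.0999]
   tool [-0.0442  0.0885  0.1368]
slat_1 0.72 z 0.1906 5957 (array([544.9, -31.1]), 100.4, 26.1, -16.9)
px 252.0 206.0 ang -16.9 len 0.1004 wid 0.0261 end [ 0.593  -0.0456] centre from end [ 0.5308 -0.0267]
   tool [-0.0023 -0.0007  0.0039]
```

View pics/w6.png

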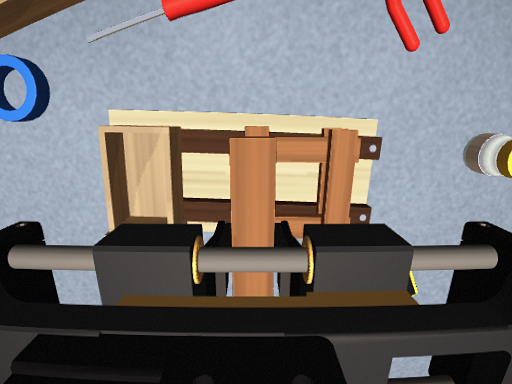

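Layer 3's first slat lies at (339,175), the held slat at (252,206), and the bystanders are unmoved. I shift 3 mm towards it and lower.

>>> move_arm(targets=[0.0017,0.003,0.04,0.4,0.02,0.0017,0.003,0.08,0.4,0.02,0.0017,0.003,0.105,0.4,0.02,0.0017,0.003,0.115,0.4,0.02,0.0017,0.003,0.118,0.4,0.02,0.0017,0.003,0.118,0.4,0.02])

```text
clock: 24.88
tcp_pos: [0.5342, -0.0327, 0.0772]
eef_rot: [-180.0, -0.1, -17.4]
contact_force: [1.0, -0.7, -0.6]
grip_width: 0.0256
grip_force: 30.0
```

>>> move_arm(targets=[0,0,0.0005,0,0.045,0,0,0.0005,0,0.045,0,0,-0.04,0,0.045,0,0,-0.1,0,0.06,-0.05,-0.02,-0.13,0,0.06,-0.1,-0.03,-0.13,0,0.06,-0.1,-0.03,-0.13,0,0.06,-0.1,-0.03,-0.13,0,0.06])

```text
clock: 25.88
tcp_pos: [0.448, 0.0258, 0.2071]
eef_rot: [-180.0, -0.2, -17.4]
contact_force: [-0.3, 0.2, 0.5]
grip_width: 0.06
grip_force: 0.0
```

```bash
python3 st.py w7.png; python3 -c "
import cv2
from h import *
p,d,_=shot('scene'); a=cv2.resize(p[100:320,100:400],None,fx=2,fy=2,interpolation=cv2.INTER_CUBIC)
w=cv2.imread('pics/w7.png'); w=cv2.resize(w[:230],(600,270)); a=cv2.resize(a,(440,323))
o=np.zeros((593,600,3),np.uint8); o[:270]=w; o[270:,:440]=a; cv2.imwrite('pics/fin.png',o)"
```

```text
[0.4485 0.0254 0.207 ] -17.4 [-11.1  19.4 108.5  -0.   52.   96.4]
first_slat 0.55 z 0.0431 619 (array([ 510.8, -101. ]), 128.7, 10.9, -17.2)
px 346.0 97.0 ang -17.2 len 0.1286 wid 0.0109 end [ 0.5722 -0.1201] centre from end [ 0.5101 -0.1009]
   tool [0.0962 0.1022 0.1641]
slat_1 0.9 z 0.0717 3655 (array([532. , -31.4]), 129.7, 26.9, -17.4)
px 283.0 91.0 ang -17.4 len 0.1289 wid 0.0269 end [ 0.5932 -0.0504] centre from end [ 0.5312 -0.031 ]
   tool [0.0955 0.0291 0.1355]
slat_1 0.81 z 0.0717 4014 (array([ 507.3, -110.3]), 129.4, 31.5, -18.5)
px 366.0 92.0 ang -18.5 len 0.1285 wid 0.0315 end [ 0.568  -0.1306] centre from end [ 0.5064 -0.11  ]
   tool [0.0954 0.1119 0.1355]
slat_1 0.66 z 0.0577 2087 (array([559.5, -84.2]), 131.1, 28.5, 73.3)
px 318.0 53.0 ang 73.3 len 0.1304 wid 0.0285 end [ 0.5404 -0.1462] centre from end [ 0.5591 -0.084 ]
   tool [0.1379 0.0713 0.1496]
slat_1 0.62 z 0.0577 1535 (array([483.8, -41.5]), 95.9, 25.5, 72.9)
px 311.0 138.0 ang 72.9 len 0.0956 wid 0.0255 end [ 0.4698 -0.087 ] centre from end [ 0.4889 -0.0249]
   tool [0.0532 0.036  0.1493]
slat_1 0.47 z 0.0215 1846 (array([704.1, 212.4]), 83.0, 45.9, 67.9)
px 34.0 20.0 ang 67.9 len 0.0825 wid 0.046 end [0.7201 0.2503] centre from end [0.6957 0.1901]
   tool [ 0.1861 -0.2311  0.186 ]
```

View pics/fin.png

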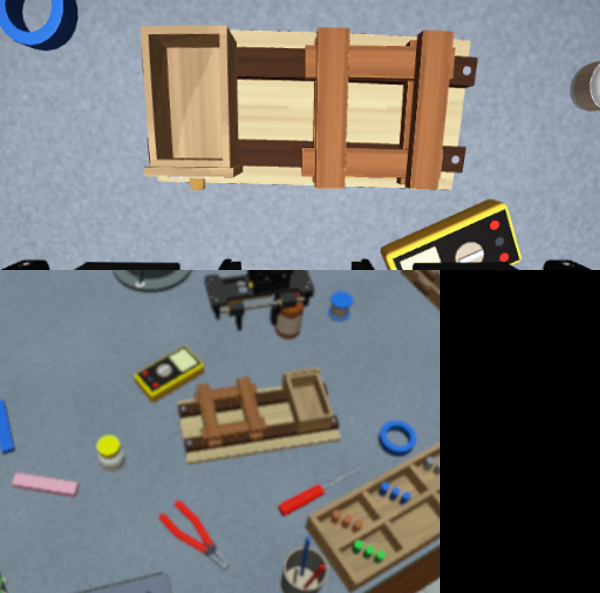

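The final view shows three square layers. The top pair is at (332,105) and (430,110), 83 mm apart and flat at z 0.072, and the ends stand out about 1 cm. The drawer and the other bystanders are undisturbed, and the gripper is clear, so I hand in.

```bash
python3 -c "
from plant import *
print(close_job())"
```

```text
the job is handed in; nothing more can be done
None
```

The job is handed in at about 26 s on the robot's clock: the stack stands three layers high with all five slats placed flat and square, the first slat was left where it lay, and the last views showed the drawer and the other things undisturbed.

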